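# Screw the press plate to its index and lock it with the pin

### The job

The small glue press on the bench must be locked so that it cannot slacken. Screw its square plate down (clockwise from above, by the crossbar) until the hole in the plate has reached the lines scribed on the wooden base, then put the locking pin from the rack into that hole and, with the pin resting lightly on the base, work pin and plate on between the lines until you feel the pin drop into the hidden bore; push it fully home and let go. Never force the pin, do not run the plate well past the second line, and leave the sanding block, the offcut and the wooden knob where they are.

Things in the scene. Friction and masses are not known exactly. Their poses are not given: they have to be found in the camera images.
- press_base: Wooden press base, fixed: 140 x 140 mm block, 36 mm high, with a 23 mm lug on its front (-x) and a low steel cleat each side. Origin: centre of the underside, on the vertical screw axis; x away from the lug, z up. Its top under the plate is solid at 36 mm height except for one hidden bore (see line_2).
- line_1 (a point): Point on the base's top (36 mm up), 52 mm from the screw axis, on the radius of the first scribed line (dark line on the lug, the one reached first when tightening; on the -y side of the base's own frame).
- line_2 (a point): The same for the second line, 0.36 rad further clockwise from above. The blind bore (28 mm deep, 12.5 mm wide, 1 mm chamfer) is hidden under the plate, its axis 52 mm from the screw axis, 0.03 to 0.33 rad past line_1 in the tightening sense: a different place every time, not measured, to be found by feel.
- plate (a joint): Turn of the square plate, rad: 0 = its hole over line_1, 0.36 = over line_2, negative = not there yet; grows as it is screwed down, clockwise from above. Pitch 6 mm (0.95 mm down per rad). Drag about 0.2 N m; stays where it is left; no stop at the lines (thread ends at 0.6). Grey metal, 130 x 130 x 14 mm, its top 54 mm above the bench at 0.
- plate_hole (a point): Centre of the plate's one hole, at the plate's top face; 52 mm from the screw axis, through the 14 mm plate, 12 mm wide with a 1 mm chamfer. Its x axis points from the hole to the screw axis, z up.
- bar_top (a point): On the screw axis, centre of the top face of the dark crossbar that stands on the plate's middle: 20 mm thick, 60 mm long, 34 mm high above the plate. Its length is along this point's y axis, at right angles to the direction from axis to hole; x points away from the hole, z up.
- pin: Locking pin, about 80 g: steel shank 10 mm thick, 36 mm long, tip slightly tapered; above it a dark wooden head 21 mm thick, 40 mm high, to grip, whose flat underside (shoulder) rests on the plate when home. Stands upright in its rack at first. Origin: centre of the shank's tip; z up. With the tip on the solid base the shoulder is about 18 mm above the plate.
- pin_shoulder (a point): Centre of the underside of the pin's head, 36 mm above its tip.
- pin_rack: Pale wooden block, 70 x 70 mm, 42 mm high, fixed, with a 13 mm hole in its middle in which the pin stands. Origin: centre of the underside.
- sanding_block: Sanding block, 65 x 112 x 37 mm, bystander. Origin: centre of the underside.
- offcut: Small dark wooden offcut, 30 x 55 x 18 mm, bystander. Origin: centre of the underside.
- wood_egg: Small turned wooden knob, 44 mm wide, 38 mm high, bystander. Origin: centre of the underside.

How it is judged:
By the outcome, as a careful person would: the job done as asked, in the order asked, and still so for the second after the job is handed in, with the robot touching nothing.
It also fails if it takes over 72 s, if anything falls off the work surface, if the arm or the gripper's body presses on something with over 40 N, if the wrist force passes 120 N, or if a joint passes its speed limit or range.

### The arm

A 6-joint arm with a two-finger parallel gripper is mounted at the origin on a cart in front of the work surface, level with it; the furniture and walls round the work are solid. World frame = base frame: x ahead of the robot, y to its left, z up, the work surface at z = 0. Lengths are in m, angles in degrees, forces in N, time in s.
With the tool pointing down it reaches from about 0.4 to 0.825 m from the base axis. Payload 7 kg.
Tool frame: the origin (TCP) lies at the very end of the fingers, on their centre line; the grasp point (between the pads) lies 19 mm behind it (r.hold_point_z is the distance from the TCP to the grasp point, in m); z points along the fingers, y is the direction in which the jaws open and shut (so a half turn about z gives the same grasp; the last joint's range is limited). The gripper opens to 88 mm and grips with 3 to 60 N. Pads are 19 mm wide; open, the fingers measure 130 mm over their backs; the gripper's body (78 mm by 193 mm) begins 47 mm behind the grasp point.
Start: joints at [-55.743, 20.546, 0.682, 0, -70.136, -16.507], TCP at [0.206, -0.643, 0.227] pointing down, gripper open.
Joint ranges: [-176.03, 176.03], [-82.01, 121.73], [-58.28, 71.71], [-173.87, 95.51], [-174.79, -0.11], [-173.66, 173.66]. Speed limits (degrees/s): [136.94, 136.94, 172.46, 180, 180, 180].

### API

Orientations are given as [roll, pitch, yaw] about the fixed x, y, z axes, in that order (R = Rz(yaw) Ry(pitch) Rx(roll)).
In Python, from plant import r gives the robot as it stands. The module is installed in compiled form; this text tells all that it offers.
- The arm moves only by the shell command python3 -m inch 'ROWS' [FORCE]. ROWS is text: rows parted by semicolons, each of 7 numbers parted by spaces: the shift along the tool's x, y, z in m, then the turn, a rotation vector about the tool's x, y, z in rad, then the opening, from 0 (shut) to 1 (fully open). In form: tx ty tz ax ay az jaw; .... A call has 1 to 20 rows; each row shifts and turns the commanded pose from where the row before left it, along the tool's axes as they then stand; what a row does not reach is not made up. A row lasts 1/12 s, in which the tool goes at most 41.7 mm and 7.16 degrees, less where a joint would pass 70% of its speed; a pose out of reach is approached as far as the arm can. A call with a gripper value outside its range is refused whole. The fingers move at their own pace and stop on an object; FORCE is the grip in N (left out, the last holds). Time passes only in rows, so rows that do not move let the fingers close. It gives the time, the measured TCP pose, the force and the opening at its end, in the units of the state.
- r.get_state(): the state, without advancing time (a new reading comes with each control period).
- r.capture(name): name is "scene" or "top" or "wrist"; returns the picture (384x512x3 uint8, red, green, blue); there is no depth.
- r.camera_params(name): a dict with "vfov" (degrees; the focal length in pixels is half the picture's height over the tangent of half this angle, whatever the lens; pixels are square), "cx", "cy" (the principal point, pixels), "distortion" ([k1, k2, p1, p2, k3] as OpenCV has them; the pictures are not rectified), "R" (3x3) and "t" (3): a world point X has camera coordinates R X + t. Camera axes: x right, y down, z forward; pixel columns grow to the right and rows downward; lengths in m; the calibration is good to about 2 mm. A picture is of the moment at which its call begins: read the wrist's pose just before it. camera_params takes no time and is no camera call; for the wrist camera it gives the pose at the moment of the call.
- r.close_job(): hands the job in, once; it reports no verdict.
Trained networks look in the newest picture that a camera, given by its name, has taken for a name from the list of things; names that differ only in an ending like _2 or _b are one class to them, and where a whole thing is asked for, a point or a joint stands for the part that bears it (a point fixed in the world has none). Each returns a list of dicts, best first, with "p" (0 to 1); they miss things now and then, are a little off and sometimes report something else, mostly with a low value. They report only what shows in the picture. A call takes as long as a camera call.
- r.recognise(target, camera): "xy" ([column, row] in pixels, amid what is visible of it).
The state is a dict: "time_s": time; "joints": joint angles; "qd": joint speeds; "joint_torque": joint torques, N m; "tcp_pos": TCP position; "eef_rot": TCP orientation; "contact_force": force on the tool from outside, world axes, zero at the start; "moment": the same for the moment, N m; "gripper_width": finger opening in m.
Only numpy, scipy, OpenCV 4.12 (cv2) and the standard library are available. Lean on these libraries where they do the work, as an engineer would, in place of code of your own. Each camera call takes 0.05 s, during which the arm holds its last target.

## Working session

There is one attempt and no reset: what is moved stays moved. The work goes in short steps, Python scripts to look and compute and a shell command to move; the robot and the scene stay as the last step left them, time stands still between calls to the robot, and variables do not carry over. Pictures are saved under pics/ and viewed, and the job is handed in when it is done.

```bash
mkdir -p pics; ls
python3 - <<'E'
from plant import r
import cv2
s=r.get_state();print(s, r.hold_point_z)
for c in ["scene","top","wrist"]:
    im=r.capture(c); cv2.imwrite(f"pics/{c}0.png",im[:,:,::-1])
    print(c,r.camera_params(c))
    for n in ["press_base","plate","plate_hole","bar_top","pin","pin_shoulder","pin_rack","sanding_block","offcut","wood_egg"]:
        d=r.recognise(n,c)
        print(c,n,[(x["p"],x["xy"]) for x in d[:2]])
print(r.get_state()["time_s"])
E
```

```text
pics
{'time_s': 0.0, 'joints': array([-5.57414539e+01,  2.05915991e+01,  6.33513634e-01, -2.13428272e-02,
       -7.01348698e+01, -1.65065026e+01]), 'qd': array([ 0.0459552 , -0.05278921, -0.06183754, -0.02493006,  0.05014524,
        0.02551781]), 'joint_torque': array([-5.81727954e-05, -5.82714736e+01,  2.93064737e+01,  6.99727044e+00,
        6.98617485e-03, -1.70139865e-04]), 'tcp_pos': array([ 0.20563418, -0.64240053,  0.22561501]), 'eef_rot': array([ 1.79905175e+02, -7.17691123e-03, -1.62255219e+02]), 'contact_force': array([-0.58418759,  0.21976535, -0.2135017 ]), 'moment': array([-0.02475696, -0.00335694,  0.02190652]), 'gripper_width': 0.08788628905708332} 0.0188
scene {'vfov': 49.88967684033521, 'cx': 252.16997775140746, 'cy': 198.00383101982473, 'distortion': array([0.03198173, 0.        , 0.        , 0.        , 0.        ]), 'R': array([[-0.80145188, -0.59802557,  0.00634781],
       [-0.37629437,  0.49598933, -0.78255807],
       [ 0.46484129, -0.62957128, -0.62254524]]), 't': array([0.45047867, 0.28651151, 0.76949962])}
scene press_base [(0.55, [247.4, 221.6])]
scene p
[... 955 characters left out ...]
[341.6, 209.6])]
top sanding_block [(0.78, [163.9, 216.2])]
top offcut [(0.48, [192.2, 177.0]), (0.21, [265.6, 180.2])]
top wood_egg []
wrist {'vfov': 68.55138421396275, 'cx': 257.09872878992434, 'cy': 186.52407122644297, 'distortion': array([-0.02714448,  0.        ,  0.        ,  0.        ,  0.        ]), 'R': array([[-0.30377862,  0.95274175,  0.00130339],
       [ 0.91254233,  0.29056743,  0.2878143 ],
       [ 0.27383398,  0.08862123, -0.95768535]]), 't': array([ 0.67372632, -0.03657801,  0.39152724])}
wrist press_base []
wrist plate []
wrist plate_hole []
wrist bar_top []
wrist pin []
wrist pin_shoulder []
wrist pin_rack []
wrist sanding_block []
wrist offcut []
wrist wood_egg []
1.65
```

Run:
```python
import cv2
for c,b in [("scene",(100,130,350,380)),("top",(110,110,400,280))]:
    im=cv2.imread(f"pics/{c}0.png"); x0,y0,x1,y1=b
    k=im[y0:y1,x0:x1]; f=min(800/k.shape[1],600/k.shape[0]); cv2.imwrite(f"pics/{c}0c.png",cv2.resize(k,None,fx=f,fy=f,interpolation=cv2.INTER_CUBIC)); print(c,f)
```

```text
scene 2.4
top 2.7586206896551726
```

View pics/scene0c.png

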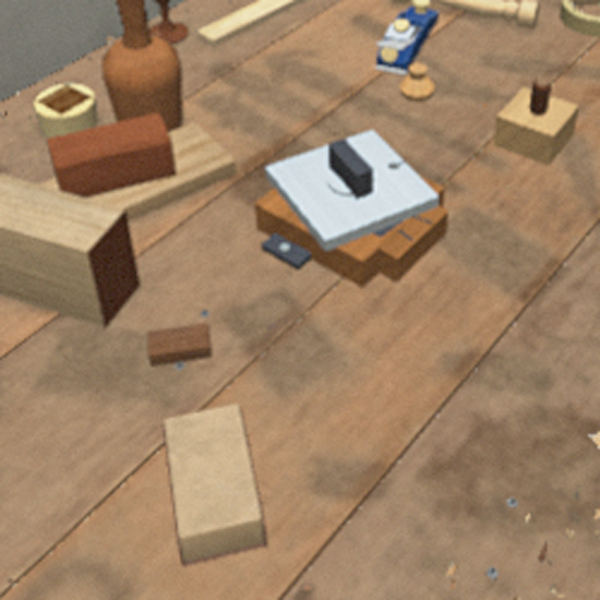

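View pics/top0c.png

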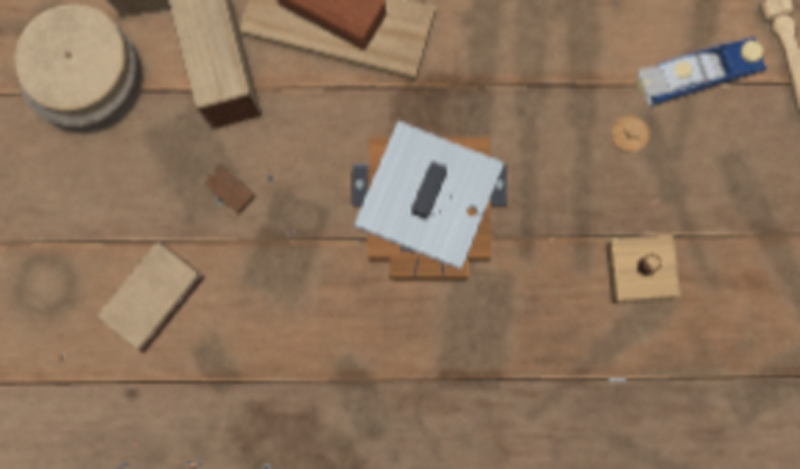

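View pics/scene0.png

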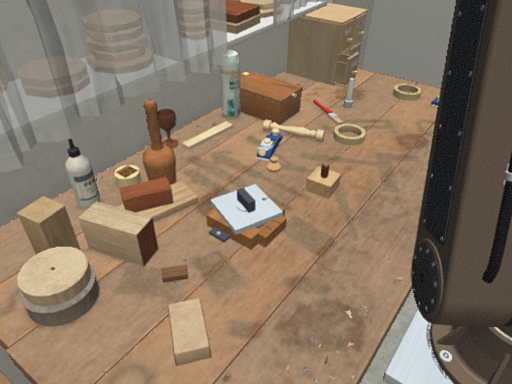

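```bash
cat > h.py <<'E'
import numpy as np, cv2
from plant import r
def K(p):
    f=192/np.tan(np.radians(p["vfov"])/2); return np.array([[f,0,p["cx"]],[0,f,p["cy"]],[0,0,1.]])
def unproj(p,xy,z):
    u=cv2.undistortPoints(np.array([[xy]],float),K(p),p["distortion"])[0,0]
    R,t=p["R"],p["t"]; d=R.T@np.array([*u,1]); c=-R.T@t
    return c+d*(z-c[2])/d[2]
def proj(p,X):
    return cv2.projectPoints(np.array(X,float).reshape(-1,3),cv2.Rodrigues(p["R"])[0],p["t"],K(p),p["distortion"])[0].reshape(-1,2)
def crop(c,n,b,imp=None):
    im=r.capture(c) if imp is None else imp
    x0,y0,x1,y1=b;k=im[y0:y1,x0:x1,::-1];f=min(800/k.shape[1],600/k.shape[0])
    cv2.imwrite(f"pics/{n}.png",cv2.resize(k,None,fx=f,fy=f,interpolation=cv2.INTER_CUBIC));return f
E
python3 - <<'E'
from h import *
p=r.camera_params("top"); s=2.7586
c=lambda x,y:(x/s+110,y/s+110)
P=lambda n,xy,z:print(n,np.round(unproj(p,xy,z),4)[:2])
P("bar",(265.0,180.3),.09)
P("bar crop",c(430,186),.09);P("hole",c(472.5,210.5),.055)
for n,q in [("p1",(399,121)),("p2",(504,160)),("p3",(463,269)),("p4",(355,226))]:P(n,c(*q),.055)
P("line1 end",c(443,274),.036);P("line2 end",c(415,274),.036)
P("lugL",c(390,278),.036);P("lugR",c(468,278),.036)
P("pin",c(650,262),.08)
for q in [(611,238),(678,236),(679,297),(617,301)]:P("rack",c(*q),.042)
p=r.camera_params("scene");P("pin sc",(322.5,166),.08)
E
```

```text
bar [ 0.5764 -0.0067]
bar crop [ 0.5853 -0.0094]
hole [ 0.5636 -0.057 ]
p1 [0.6683 0.025 ]
p2 [ 0.6213 -0.0937]
p3 [ 0.4975 -0.0453]
p4 [0.5474 0.0752]
line1 end [ 0.4944 -0.0233]
line2 end [0.4947 0.0084]
lugL [0.4904 0.0368]
lugR [ 0.4896 -0.0514]
pin [ 0.5    -0.2488]
rack [ 0.5327 -0.2135]
rack [ 0.5342 -0.2893]
rack [ 0.4651 -0.2872]
rack [ 0.4613 -0.2176]
pin sc [ 0.5067 -0.2397]
```

```bash
python3 -m inch '-0.0276 0.0244 0 0 0 0 1;-0.0276 0.0244 0 0 0 0 1;-0.0276 0.0244 0 0 0 0 1;-0.0276 0.0244 0 0 0 0 1;-0.0276 0.0244 0 0 0 0 1;-0.0276 0.0244 0 0 0 0 1;-0.0276 0.0244 0 0 0 0 1;-0.0276 0.0244 0 0 0 0 1;-0.0276 0.0244 0 0 0 0 1;-0.0276 0.0244 0 0 0 0 1;-0.0276 0.0244 0 0 0 0 1;-0.0276 0.0244 0 0 0 0 1;-0.0276 0.0244 0 0 0 0 1;-0.0276 0.0244 0 0 0 0 1;-0.0276 0.0244 0 0 0 0 1;-0.0276 0.0244 0 0 0 0 1;-0.0276 0.0244 0 0 0 0 1;-0.0276 0.0244 0 0 0 0 1;-0.0276 0.0244 0 0 0 0 1;-0.0276 0.0244 0 0 0 0 1'
python3 -m inch '0 0 0 0 0 -0.122 1;0 0 0 0 0 -0.122 1;0 0 0 0 0 -0.122 1;0 0 0 0 0 -0.122 1;0 0 0 0 0 -0.122 1;0 0 0 0 0 -0.122 1;0 0 0 0 0 -0.122 1;0 0 0 0 0 -0.122 1;0 0 0 0 0 -0.122 1;0 0 0 0 0 -0.122 1;0 0 0 0 0 -0.122 1;0 0 0 0 0 -0.122 1;0 0 0 0 0 -0.122 1;0 0 0 0 0 -0.122 1;0 0 0 0 0 -0.122 1;0 0 0 0 0 -0.122 1;0 0 0 0 0 -0.122 1;0 0 0 0 0 -0.122 1;0 0 0 0 0 -0.122 1;0 0 0 0 0 -0.122 1'
python3 - <<'E'
from h import *
s=r.get_state();print(s["tcp_pos"],s["eef_rot"],s["joints"],s["time_s"])
p=r.camera_params("wrist");f=crop("wrist","w1",(0,0,512,384));print(f)
X=np.array([.5836,-.009,.09]);print(proj(p,X))
for n in ["bar_top","plate_hole","plate"]:
    for d in r.recognise(n,"wrist")[:1]:print(n,d["p"],d["xy"],unproj(p,d["xy"],.09 if n=="bar_top" else .055))
E
```

```text
time_s: 3.32
tcp_pos: [0.5834, -0.008, 0.2269]
eef_rot: [-180.0, 0.0, -162.2]
contact_force: [0.5, -1.7, 0.3]
gripper_width: 0.0877
time_s: 4.98
tcp_pos: [0.5827, -0.0098, 0.2267]
eef_rot: [-180.0, -0.0, -22.1]
contact_force: [0.0, 0.4, -0.1]
gripper_width: 0.0875
[ 0.58270746 -0.00979483  0.22668826] [-1.79992626e+02 -9.64513328e-03 -2.21004174e+01] [ 1.82519890e+01  1.19112851e+01 -1.13005393e+01  6.81113181e-04
 -6.67760510e+01  4.96473258e+01] 4.9833
1.5625
[[256.79239612 175.62839758]]
bar_top 0.97 [253.5, 165.1] [ 0.59568012 -0.01012753  0.09      ]
plate_hole 0.81 [252.5, 159.6] [ 0.59535025 -0.00820162  0.055     ]
plate 0.87 [254.8, 162.0] [ 0.5916323 -0.0096313  0.055    ]
```

View pics/w1.png

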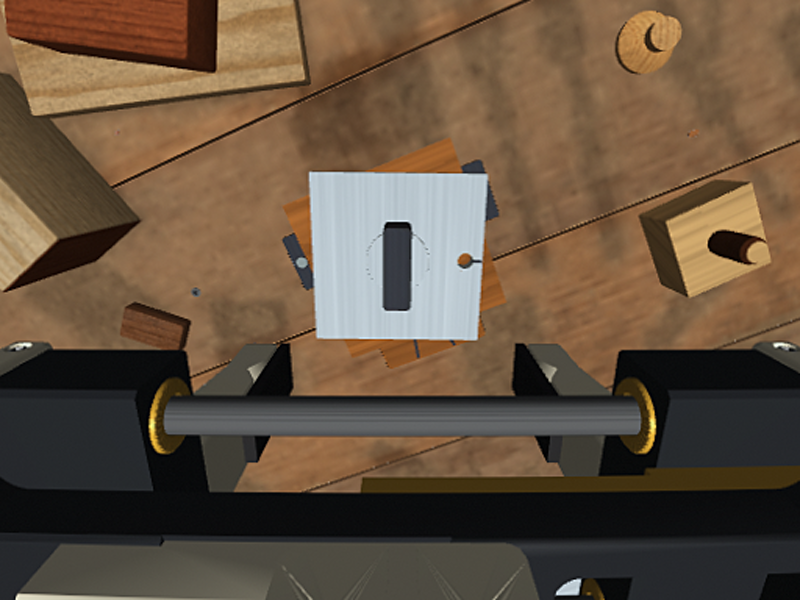

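```bash
python3 - <<'E'
from h import *
p=r.camera_params("wrist");s=1.5625
print("cam",-p["R"].T@p["t"])
P=lambda n,xy,z:print(n,np.round(unproj(p,(xy[0]/s,xy[1]/s),z),4)[:2])
for q in [(383.5,229),(411,229),(411,311),(383.5,311),(383.5,222)]:P("bar",q,.089)
for q in [(309,172),(488,173),(477,340),(317,339)]:P("plate",q,.055)
P("hole",(465,261),.055)
P("pin top",(760,252),.08)
E
python3 - <<'E'
import cv2
im=cv2.imread('pics/w1.png')
cv2.imwrite('pics/w1c.png',cv2.resize(im[150:360,280:510],None,fx=2.6,fy=2.6))
E
```

```text
cam [ 0.65391156 -0.03922797  0.38467995]
bar [ 0.6171 -0.0101]
bar [ 0.6099 -0.0272]
bar [ 0.5559 -0.0049]
bar [0.5635 0.0131]
bar [ 0.6214 -0.012 ]
plate [0.6719 0.0265]
plate [ 0.621  -0.0929]
plate [ 0.501  -0.0408]
plate [0.5518 0.0784]
hole [ 0.5661 -0.0546]
pin top [ 0.4973 -0.2516]
```

View pics/w1c.png

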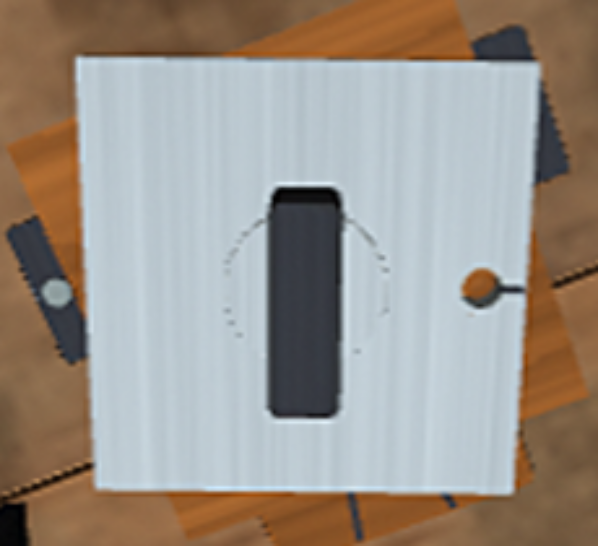

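```bash
python3 -m inch '0.0024 -0.0029 0 0 0 0.021 1;0 0 0.033 0 0 0 1;0 0 0.033 0 0 0 1;0 0 0.033 0 0 0 1;0 0 0.033 0 0 0 1;0 0 0.033 0 0 0 1;0 0 0 0 0 0 1;0 0 0 0 0 0 0.5;0 0 0 0 0 0 0.3' 15
python3 -m inch '0 0 0 0 0 0 0.2;0 0 0 0 0 0 0.1;0 0 0 0 0 0 0.1;0 0 0 0 0 0 0.1;0 0 0 0 0 0 0.1'
```

```text
time_s: 5.93
tcp_pos: [0.5865, -0.0079, 0.0623]
eef_rot: [180.0, -0.0, -23.7]
contact_force: [0.4, -0.4, 0.7]
gripper_width: 0.079
time_s: 6.35
tcp_pos: [0.5862, -0.008, 0.0621]
eef_rot: [-180.0, -0.0, -23.7]
contact_force: [1.0, -0.2, 0.3]
gripper_width: 0.0463
```

```bash
python3 -m inch '0 0 0 0 0 0 0.1;0 0 0 0 0 0 0.1;0 0 0 0 0 0 0.1;0 0 0 0 0 0 0.1;0 0 0 0 0 0 0.1;0 0 0 0 0 0 0.1' 25
```

```text
time_s: 6.85
tcp_pos: [0.5864, -0.0074, 0.0616]
eef_rot: [-179.9, -0.0, -23.6]
contact_force: [0.2, 4.8, -0.0]
gripper_width: 0.0197
```

```bash
python3 -m inch '0 0 0.0001 0 0 0.05 0.1;0 0 0.0001 0 0 0.1 0.1;0 0 0.0001 0 0 0.1 0.1;0 0 0.0001 0 0 0.1 0.1'
python3 -m inch '0 0 0.0001 0 0 0.1 0.1;0 0 0.0001 0 0 0.1 0.1;0 0 0.0001 0 0 0.1 0.1;0 0 0.0001 0 0 0.1 0.1;0 0 0.0001 0 0 0.1 0.1;0 0 0.0001 0 0 0.05 0.1;0 0 0 0 0 0 0.1'
python3 - <<'E'
from h import *
s=r.get_state();print(s["contact_force"],s["moment"],s["joints"],s["time_s"])
im=r.capture("wrist");f=crop("wrist","w2",(0,0,512,384),im);print(f)
im=r.capture("top");f=crop("top","t2",(225,140,305,220),im);print(f)
E
```

```text
time_s: 7.18
tcp_pos: [0.5867, -0.007, 0.0613]
eef_rot: [-179.9, -0.0, -43.9]
contact_force: [0.9, 7.3, -0.4]
gripper_width: 0.0196
time_s: 7.77
tcp_pos: [0.5874, -0.0065, 0.0607]
eef_rot: [-179.8, 0.1, -75.4]
contact_force: [2.4, 8.2, -1.5]
gripper_width: 0.0204
[ 2.38547827  8.21918994 -1.4996004 ] [ 2.91464461 -0.71768009 -0.12390239] [ 18.39126375  21.35677858 -22.32490545  -0.06603252 -46.14732266
  -3.73428473] 7.7667
1.5625
7.5
```

View pics/w2.png

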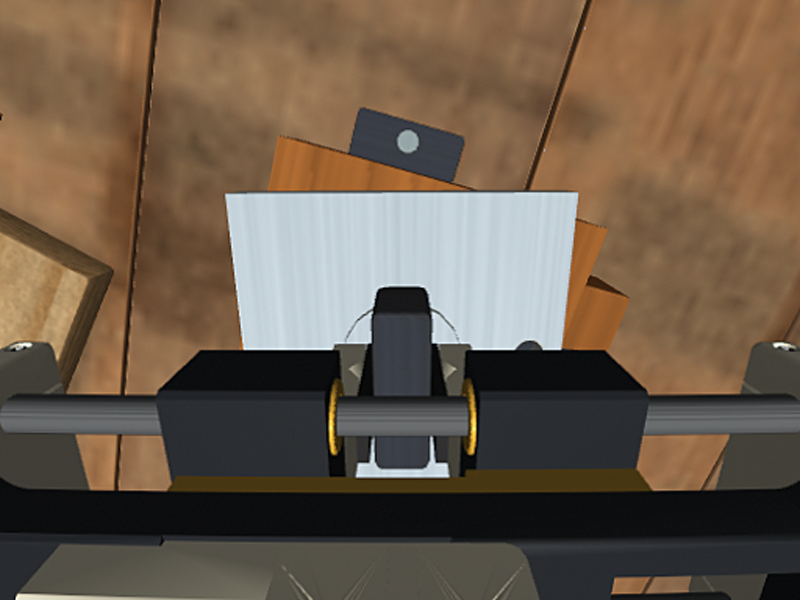

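View pics/t2.png

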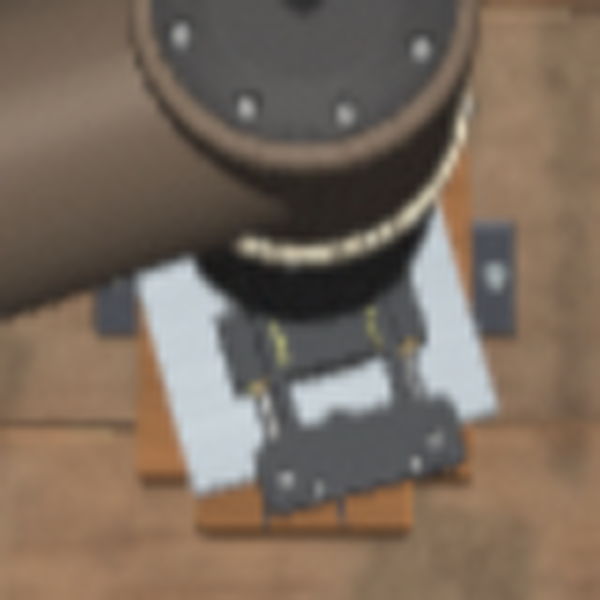

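Run:
```python
from h import *
p=r.camera_params("wrist");s=1.5625
U=lambda q,z:unproj(p,(q[0]/s,q[1]/s),z)[:2]
def ang(a,b,z):
    d=U(b,z)-U(a,z);return np.degrees(np.arctan2(d[1],d[0])),np.linalg.norm(d)
print("base edge",ang((281,136),(473,188),.036),U((281,136),.036),U((606,226),.036),U((628,297),.036))
print("basecorners",ang((281,136),(606,226),.036))
print("plate",ang((226,194),(578,191),.055),U((226,194),.055),U((578,191),.055))
print("plate sides",ang((226,194),(243,350),.055),ang((578,191),(565,350),.055))
```

```text
base edge (np.float64(179.9832573323812), np.float64(0.0790690823411072)) [ 0.65489401 -0.07758572] [ 0.51750656 -0.07709118] [ 0.4961876  -0.05058688]
basecorners (np.float64(179.79375884955456), np.float64(0.13738833827291666))
plate (np.float64(-164.79928475395502), np.float64(0.12876383456325752)) [ 0.6658173  -0.05307652] [ 0.5415585  -0.08683856]
plate sides (np.float64(104.51835856688373), np.float64(0.062235026148815535)) (np.float64(106.50874641826111), np.float64(0.0631996196060747))
```

```bash
python3 -m inch '0 0 0.0001 0 0 0.05 0.1;0 0 0 0 0 0.05 0.1;0 0 0 0 0 0 0.1;0 0 0 0 0 0 0.1'
python3 -m inch '0 0 0 0 0 0 1;0 0 0 0 0 0 1;0 0 0 0 0 0 1;0 0 0 0 0 0 1;0 0 0 0 0 0 1;0 0 0 0 0 0 1;0 0 -0.03 0 0 0 1;0 0 -0.04 0 0 0 1;0 0 -0.04 0 0 0 1;0 0 -0.04 0 0 0 1;0 0 0 0 0 0 1'
python3 - <<'E'
from h import *
s=r.get_state();print(s["joints"],s["time_s"])
im=r.capture("wrist");f=crop("wrist","w3",(0,0,512,384),im);print(f)
E
```

```text
time_s: 8.2
tcp_pos: [0.5876, -0.0065, 0.0606]
eef_rot: [-179.8, 0.1, -81.0]
contact_force: [3.7, 8.1, -2.6]
gripper_width: 0.0197
time_s: 9.12
tcp_pos: [0.5902, -0.008, 0.2197]
eef_rot: [-179.3, -0.1, -80.9]
contact_force: [1.1, 0.1, 1.5]
gripper_width: 0.0854
[ 18.30443004  12.43150504 -11.65626277   0.19004518 -65.18641259
  -9.26222547] 9.1167
1.5625
```

View pics/w3.png

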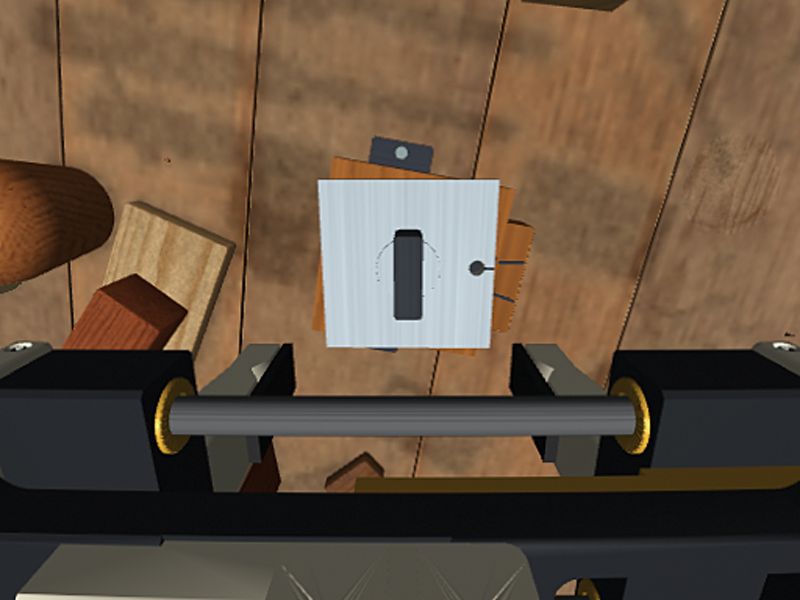

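Run:
```python
import cv2
im=cv2.imread('pics/w3.png')
cv2.imwrite('pics/w3c.png',cv2.resize(im[210:330,440:560],None,fx=5,fy=5,interpolation=cv2.INTER_CUBIC))
```

```text
(no output)
```

View pics/w3c.png

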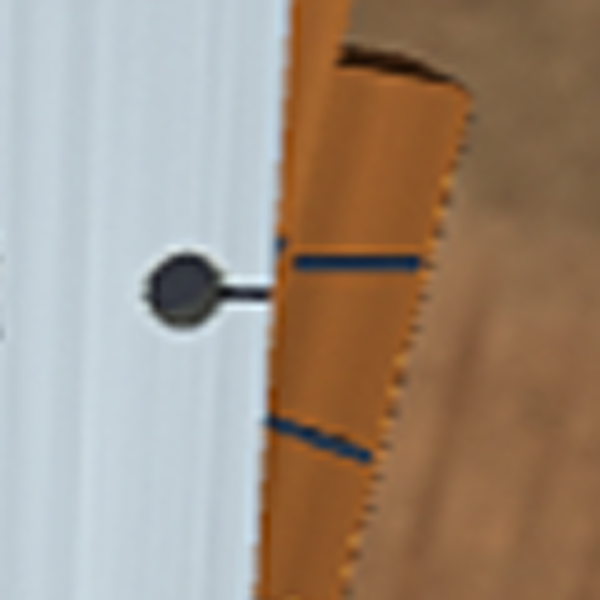

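Run:
```python
from h import *
p=r.camera_params("wrist");s=1.5625
U=lambda q,z:unproj(p,(q[0]/s,q[1]/s),z)[:2]
def pr(n,a,z,C=None):
    u=U(a,z); print(n,np.round(u,4),end=' ')
    if C is not None: d=u-C;print(np.linalg.norm(d),np.degrees(np.arctan2(d[1],d[0])))
    else: print()
zt=.054
cs=[U(q,zt) for q in [(318,180),(500,179),(491,348),(327,347)]]
C=np.mean(cs,0);print("C plate",C,[np.degrees(np.arctan2(*(cs[j]-cs[i])[::-1])) for i,j in [(0,1),(3,2),(0,3),(1,2)]])
C2=np.mean([U(q,.088) for q in [(394.5,237),(422,237),(422,319.5),(394.5,319.5)]],0);print("C bar",C2)
for C in (C,np.array([.5862,-.0073])):
    pr("hole",(477,268),zt,C);pr("groove",(494,268.6),zt,C)
    for n,q in [("1a",(499,262.6)),("1b",(524,262.6)),("2a",(494,294.6)),("2b",(514,301.6))]:pr(n,q,.036,C)
pr("basecorner",(334,157),.036);pr("lugc",(534,228),.036)
a=U((499,262.6),.036);b=U((524,262.6),.036);print(np.degrees(np.arctan2(*(b-a)[::-1])))
a=U((494,294.6),.036);b=U((514,301.6),.036);print(np.degrees(np.arctan2(*(b-a)[::-1])))
```

```text
C plate [ 0.58398853 -0.00724891] [np.float64(-170.6492082227538), np.float64(-171.1513623192515), np.float64(99.07242665381197), np.float64(99.5232360944323)]
C bar [ 0.58472407 -0.0077011 ]
hole [ 0.5338 -0.0154] 0.050848835304169726 -170.71930427802
groove [ 0.5212 -0.017 ] 0.06356953165296883 -171.15754330209074
1a [ 0.514  -0.0186] 0.07092947453113363 -170.79066074433047
1b [ 0.4946 -0.0217] 0.09059633075030638 -170.79717902299456
2a [0.5122 0.0078] 0.07337687074038299 168.1890264894121
2b [0.4949 0.011 ] 0.0908955315771105 168.42962116497154
hole [ 0.5338 -0.0154] 0.05302468446912456 -171.1591621514958
groove [ 0.5212 -0.017 ] 0.06574802739660304 -171.49777704008162
1a [ 0.514  -0.0186] 0.07310538473749463 -171.10757374073611
1b [ 0.4946 -0.0217] 0.09277204879919292 -171.0467566260389
2a [0.5122 0.0078] 0.07555305268249006 168.49437627093334
2b [0.4949 0.011 ] 0.09307314407132604 168.6718666033895
basecorner [ 0.6512 -0.0773] 
lugc [ 0.4933 -0.0495] 
-170.8206875104522
169.43720735794915
```

```bash
python3 -m inch '0.0282 0.0162 0 0 0 0 1;0.0282 0.0162 0 0 0 0 1;0.0282 0.0162 0 0 0 0 1;0.0282 0.0162 0 0 0 0 1;0.0282 0.0162 0 0 0 0 1;0.0282 0.0162 0 0 0 0 1;0.0282 0.0162 0 0 0 0 1;0.0282 0.0162 0 0 0 0 1;0 0 0 0 0 0.121 1;0 0 0 0 0 0.121 1;0 0 0 0 0 0.121 1;0 0 0 0 0 0.121 1;0 0 0 0 0 0.121 1;0 0 0 0 0 0.121 1;0 0 0 0 0 0.121 1'
python3 -m inch '0 0 0 0 0 0.121 1;0 0 0 0 0 0.121 1;0 0 0 0 0 0.121 1;0 0 0 0 0 0.121 1;0 0 0 0 0 0.121 1;0 0 0 0 0 0.121 1;0 0 0 0 0 0 1;0 0 0 0 0 0 1'
python3 - <<'E'
from h import *
s=r.get_state();print(s["joints"],s["tcp_pos"],s["eef_rot"])
im=r.capture("wrist");f=crop("wrist","w4",(0,0,512,384),im);print(f)
E
```

```text
time_s: 10.42
tcp_pos: [0.493, -0.2512, 0.2097]
eef_rot: [179.9, -0.0, -129.8]
contact_force: [-0.2, 0.2, 0.7]
gripper_width: 0.0876
time_s: 11.08
tcp_pos: [0.4932, -0.2512, 0.21]
eef_rot: [180.0, -0.0, -170.9]
contact_force: [0.2, -0.1, 0.4]
gripper_width: 0.0875
[-6.71997909e+00  9.85450277e+00 -1.61785083e+01 -4.40559262e-03
 -6.40126744e+01 -7.41420212e+01] [ 0.49320988 -0.2512137   0.21000069] [ 1.79983708e+02 -4.28651226e-02 -1.70863926e+02]
1.5625
```

View pics/w4.png

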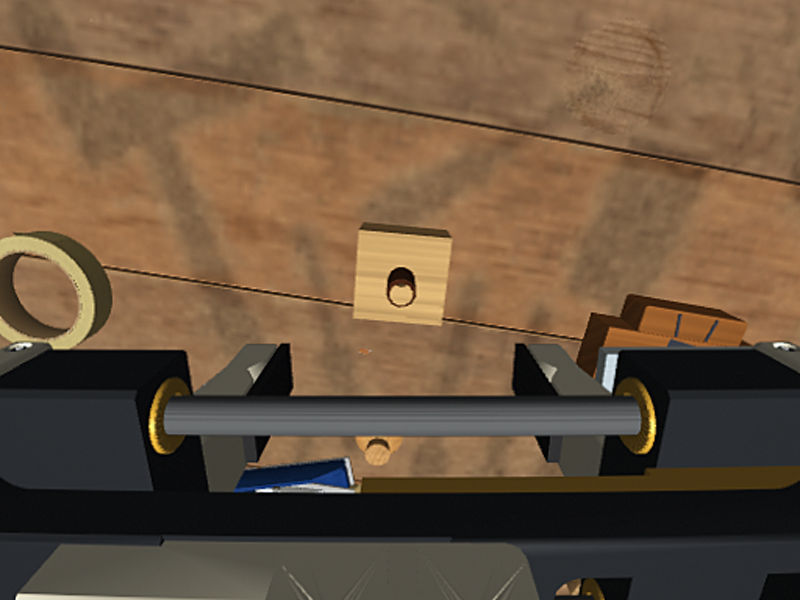

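Run:
```python
from h import *
p=r.camera_params("wrist");s=1.5625
U=lambda q,z:unproj(p,(q[0]/s,q[1]/s),z)[:2]
print(U((403,293),.082),U((390,293),.082),U((416,293),.082),U((400,275),.042))
print(np.mean([U(q,.042) for q in [(360,231),(451,237),(441,325),(354,319)]],0))
```

```text
[ 0.50129295 -0.2479573 ] [ 0.50268623 -0.25667902] [ 0.49989958 -0.23923462] [ 0.49940604 -0.25041097]
[ 0.50258941 -0.24875596]
```

```bash
python3 -m inch '-0.0086 0.0014 0 0 0 0 0.7;0 0 0.0326 0 0 0 0.6;0 0 0.0326 0 0 0 0.6;0 0 0.0326 0 0 0 0.6;0 0 0.0326 0 0 0 0.6;0 0 0.0326 0 0 0 0.6;0 0 0 0 0 0 0.3;0 0 0 0 0 0 0.1;0 0 0 0 0 0 0.1;0 0 0 0 0 0 0.1;0 0 0 0 0 0 0.1;0 0 0 0 0 0 0.1;0 0 0 0 0 0 0.1;0 0 0 0 0 0 0.1;0 0 0 0 0 0 0.1' 20
python3 -m inch '0 0 0 0 0 0 0.1;0 0 0 0 0 0 0.1'
```

```text
time_s: 12.38
tcp_pos: [0.5023, -0.2487, 0.048]
eef_rot: [-180.0, 0.1, -171.1]
contact_force: [-0.0, -0.3, 2.6]
gripper_width: 0.0202
time_s: 12.55
tcp_pos: [0.5023, -0.2487, 0.0479]
eef_rot: [-180.0, 0.1, -171.1]
contact_force: [0.7, -0.9, 3.2]
gripper_width: 0.0204
```

```bash
python3 -m inch '0 0 -0.02 0 0 0 0.1;0 0 -0.035 0 0 0 0.1;0 0 -0.035 0 0 0 0.1;-0.0098 0.0321 0 0 0 0 0.1;-0.0098 0.0321 0 0 0 0 0.1;-0.0098 0.0321 0 0 0 0 0.1;-0.0098 0.0321 0 0 0 0 0.1;-0.0097 0.0321 0 0 0 0 0.1;-0.0097 0.0322 0 0 0 0 0.1;-0.0097 0.0322 0 0 0 0 0.1;0 0 0.015 0 0 0 0.1;0 0 0.015 0 0 0 0.1;0 0 0 0 0 0 0.1;0 0 0 0 0 0 0.1'
python3 - <<'E'
from h import *
s=r.get_state();print(s["tcp_pos"],s["eef_rot"],s["contact_force"])
im=r.capture("wrist");f=crop("wrist","w5",(0,0,512,384),im)
im=r.capture("scene");f=crop("scene","s5",(190,160,310,250),im)
im=r.capture("top");f=crop("top","t5",(220,140,300,200),im)
print(r.get_state()["time_s"])
E
```

```text
time_s: 13.72
tcp_pos: [0.5333, -0.0158, 0.1066]
eef_rot: [-180.0, -0.2, -171.1]
contact_force: [0.9, -0.5, -1.4]
gripper_width: 0.0199
[ 0.53329389 -0.01584093  0.10662684] [-1.79982923e+02 -1.72771685e-01 -1.71064038e+02] [ 0.93531389 -0.5433138  -1.39038724]
13.8667
```

View pics/w5.png

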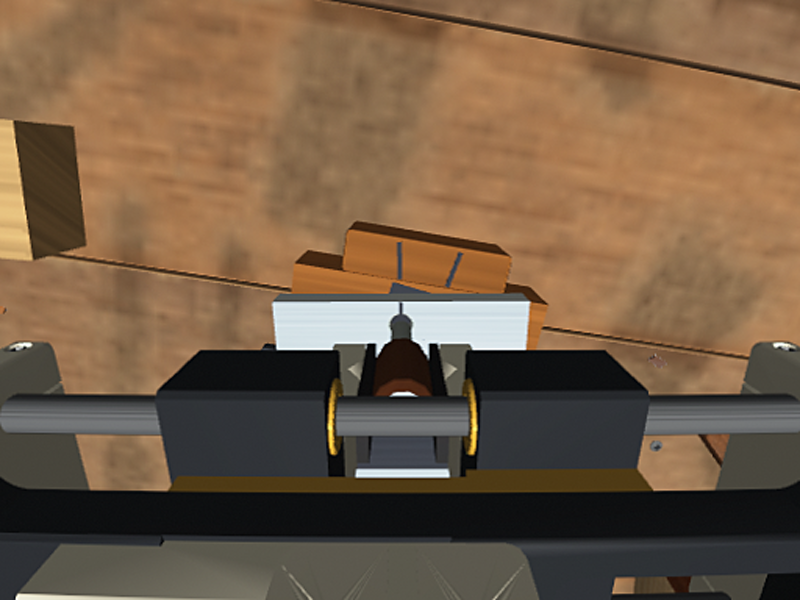

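View pics/s5.png

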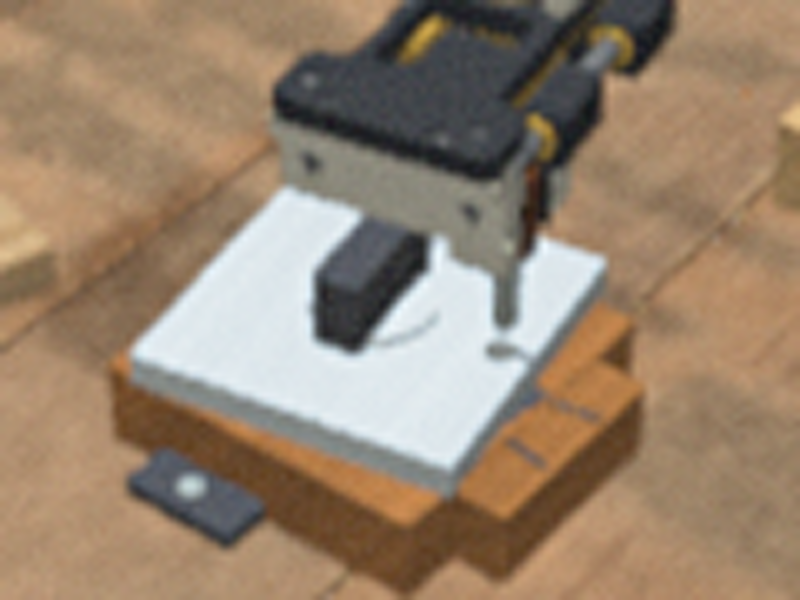

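View pics/t5.png

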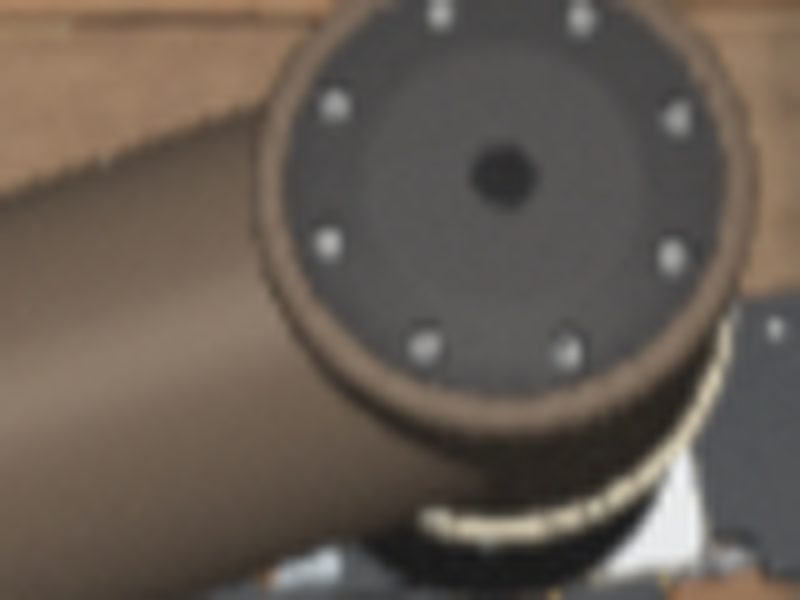

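Run:
```python
import cv2
im=cv2.imread('pics/w5.png')
cv2.imwrite('pics/w5c.png',cv2.resize(im[280:400,330:470],None,fx=5,fy=5,interpolation=cv2.INTER_CUBIC))
im=cv2.imread('pics/s5.png')
cv2.imwrite('pics/s5c.png',cv2.resize(im[250:400,430:610],None,fx=4,fy=4,interpolation=cv2.INTER_CUBIC))
```

```text
(no output)
```

View pics/w5c.png

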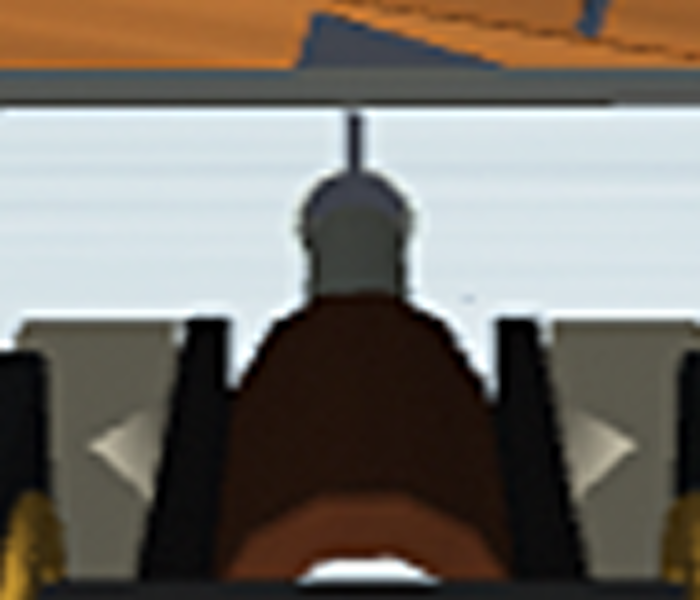

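View pics/s5c.png

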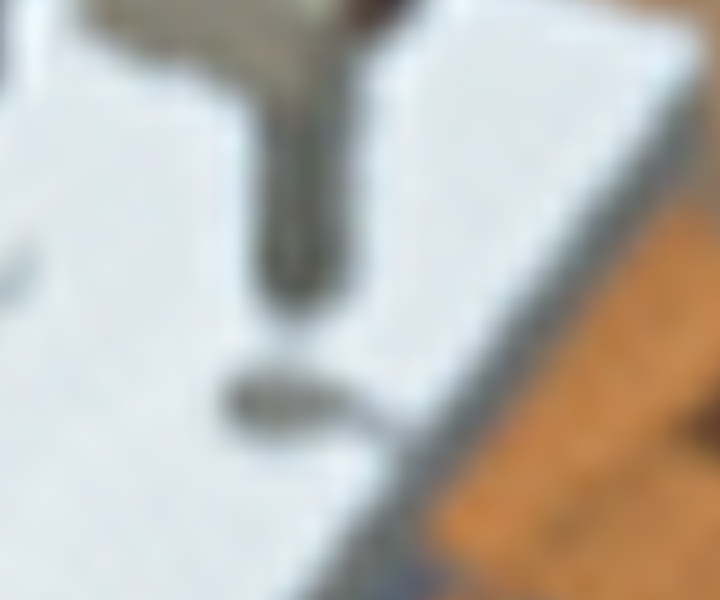

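Run:
```python
from h import *
p=r.camera_params("wrist");s=1.5625
st=r.get_state();T=st["tcp_pos"][:2];psi=np.radians(st["eef_rot"][2])
ex=np.array([np.cos(psi),np.sin(psi)]);ey=np.array([np.sin(psi),-np.cos(psi)])
def L(n,q,z):
    u=unproj(p,(q[0]/s,q[1]/s),z)[:2]-T;print(n,z,"tool x %.4f y %.4f"%(u@ex,u@ey))
L("hole far edge",(401,314.4),.054)
L("hole L",(389.6,325),.054);L("hole R",(412.4,325),.054)
for z in(.0626,.0646,.0666):L("tip far edge",(401.4,321.5),z)
L("shank L",(391.8,335),.07);L("shank R",(411,335),.07)
ps=r.camera_params("scene")
# scene: native px
def S(n,q):  # crop s5c ->native
    return ((q[0]/4+430)/6.6667+190,(q[1]/4+250)/6.6667+160)
h=unproj(ps,S(0,(285,402)),.054)[:2];print("scene hole",h,(h-T)@ex,(h-T)@ey)
for z in(.0626,.0646,.0666):
    t=unproj(ps,S(0,(298,305)),z)[:2];print("scene tip",z,t,(t-T)@ex,(t-T)@ey)
```

```text
hole far edge 0.054 tool x 0.0025 y 0.0006
hole L 0.054 tool x -0.0033 y -0.0053
hole R 0.054 tool x -0.0033 y 0.0064
tip far edge 0.0626 tool x 0.0019 y 0.0008
tip far edge 0.0646 tool x 0.0026 y 0.0008
tip far edge 0.0666 tool x 0.0034 y 0.0008
shank L 0.07 tool x -0.0022 y -0.0038
shank R 0.07 tool x -0.0022 y 0.0054
scene hole [ 0.53510282 -0.01571434] -0.00037905882567769406 0.00025258059164714233
scene tip 0.0626 [ 0.53630189 -0.01904707] -0.0010483853744400766 -0.0032254720921617184
scene tip 0.0646 [ 0.53496872 -0.01706904] -3.7102205401357135e-05 -0.0010650956662069141
scene tip 0.0666 [ 0.53363556 -0.01509102] 0.0009741809636374718 0.0010952807597479073
```

```bash
python3 -m inch '-0.002 0 0.003 0 0 0 0.1;0 0 0.003 0 0 0 0.1;0 0 0.003 0 0 0 0.1;0 0 0.001 0 0 0 0.1;0 0 0 0 0 0 0.1'
python3 - <<'E'
from h import *
s=r.get_state();print(s["tcp_pos"],s["eef_rot"],s["contact_force"],s["moment"])
im=r.capture("wrist");f=crop("wrist","w6",(211,175,301,255),im)
E
```

```text
time_s: 14.28
tcp_pos: [0.5361, -0.0156, 0.0971]
eef_rot: [-180.0, -0.0, -171.1]
contact_force: [-0.1, -0.2, -0.1]
gripper_width: 0.0202
[ 0.53607744 -0.01558816  0.09705267] [-1.79998719e+02 -4.23504110e-02 -1.71089837e+02] [-0.09557632 -0.18289276 -0.06084344] [-0.01414632  0.01199602 -0.00044225]
```

View pics/w6.png

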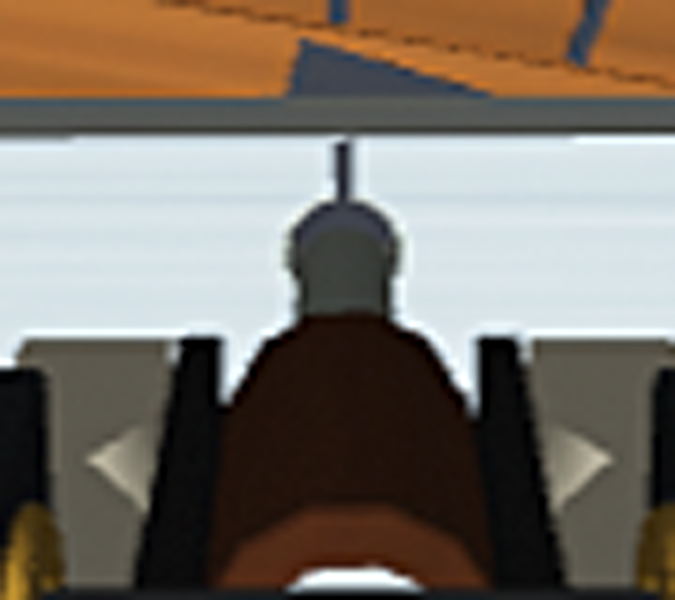

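Run:
```python
from h import *
p=r.camera_params("wrist")
st=r.get_state();T=st["tcp_pos"][:2];psi=np.radians(st["eef_rot"][2])
ex=np.array([np.cos(psi),np.sin(psi)]);ey=np.array([np.sin(psi),-np.cos(psi)])
def L(n,q,z):
    u=unproj(p,(q[0]/7.5+211,q[1]/7.5+175),z)[:2]-T;print(n,z,"tool x %.4f y %.4f"%(u@ex,u@ey))
L("hole far",(344,200),.054);L("hole L",(288,250),.054);L("hole R",(399,250),.054)
for z in(.053,.055,.057):L("tip far",(344,233),z)
L("shank L",(298,280),.064);L("shank R",(392,280),.064)
L("shank/shoulder",(344,315),.091)
L("edge",(344,133),.054)
L("groove start",(344,142),.054)
Z=st["tcp_pos"][2]
# predicted image for pin centred at tool x=a: tip circle & shoulder circle far edges
for a in(-.002,-.001,0,.001):
    for nm,z,rad in[("tip",Z-.042,.0045),("shank at shoulder",Z-.006,.005),("shoulder",Z-.006,.0105),("headtop",Z+.034,.0105)]:
        q=proj(p,[*(T+(a+rad)*ex),z])[0];print(a,nm,np.round((q-[211,175])*7.5))
for a in(-.003,-.002,-.001,0,.001):
    q=proj(p,[*(T+(a+.007)*ex),.054])[0];print("hole",a,np.round((q-[211,175])*7.5), np.round((proj(p,[*(T+(a+.013)*ex),.054])[0]-[211,175])*7.5))
```

```text
hole far 0.054 tool x 0.0061 y 0.0007
hole L 0.054 tool x 0.0007 y -0.0050
hole R 0.054 tool x 0.0007 y 0.0063
tip far 0.053 tool x 0.0022 y 0.0007
tip far 0.055 tool x 0.0029 y 0.0007
tip far 0.057 tool x 0.0037 y 0.0007
shank L 0.064 tool x 0.0015 y -0.0037
shank R 0.064 tool x 0.0014 y 0.0054
shank/shoulder 0.091 tool x 0.0092 y 0.0007
edge 0.054 tool x 0.0132 y 0.0008
groove start 0.054 tool x 0.0123 y 0.0008
-0.002 tip [337. 238.]
-0.002 shank at shoulder [335. 384.]
-0.002 shoulder [335. 324.]
-0.002 headtop [333. 563.]
-0.001 tip [337. 229.]
-0.001 shank at shoulder [335. 373.]
-0.001 shoulder [335. 312.]
-0.001 headtop [333. 549.]
0 tip [337. 219.]
0 shank at shoulder [335. 362.]
0 shoulder [335. 301.]
0 headtop [333. 536.]
0.001 tip [337. 210.]
0.001 shank at shoulder [335. 351.]
0.001 shoulder [335. 290.]
0.001 headtop [333. 522.]
hole -0.003 [337. 220.] [337. 164.]
hole -0.002 [337. 210.] [336. 154.]
hole -0.001 [337. 201.] [336. 145.]
hole 0 [337. 192.] [336. 135.]
hole 0.001 [337. 182.] [336. 126.]
```

```bash
python3 -m inch '0.0007 0 0.001 0 0 0 0.1;0 0 0.001 0 0 0 0.1;0 0 0.001 0 0 0 0.1;0 0 0.001 0 0 0 0.1'
```

```text
time_s: 14.67
tcp_pos: [0.5357, -0.0155, 0.0934]
eef_rot: [180.0, 0.0, -171.1]
contact_force: [-0.5, -0.4, -0.0]
gripper_width: 0.0205
```

```bash
python3 -m inch '0 0 0.0015 0 0 0 0.1;0 0 0.0015 0 0 0 0.1;0 0 0.0015 0 0 0 0.1'
python3 -m inch '0 0 0.0015 0 0 0 0.1;0 0 0.0015 0 0 0 0.1;0 0 0.0015 0 0 0 0.1'
python3 -m inch '0 0 0.001 0 0 0 0.1;0 0 0.001 0 0 0 0.1;0 0 0.001 0 0 0 0.1'
```

```text
time_s: 14.92
tcp_pos: [0.5357, -0.0155, 0.0888]
eef_rot: [-180.0, -0.0, -171.1]
contact_force: [0.1, 0.1, -1.5]
gripper_width: 0.0202
time_s: 15.17
tcp_pos: [0.5357, -0.0155, 0.0843]
eef_rot: [-180.0, -0.0, -171.1]
contact_force: [-0.1, -0.1, -1.2]
gripper_width: 0.0199
time_s: 15.42
tcp_pos: [0.5357, -0.0155, 0.0814]
eef_rot: [-180.0, -0.0, -171.1]
contact_force: [0.2, 0.6, -0.7]
gripper_width: 0.0202
```

```bash
python3 -m inch '0 0 0.001 0 0 0 0.1;0 0 0.001 0 0 0 0.1;0 0 0.0005 0 0 0 0.1;0 0 0 0 0 0 0.1'
python3 -m inch '0 0 0.0005 0 0 0 0.1;0 0 0 0 0 0 0.1'
python3 -m inch '0 0 0.0005 0 0 0 0.1;0 0 0 0 0 0 0.1'
```

```text
time_s: 15.75
tcp_pos: [0.5356, -0.0155, 0.0788]
eef_rot: [-180.0, -0.0, -171.1]
contact_force: [-0.5, 0.1, -1.4]
gripper_width: 0.0199
time_s: 15.92
tcp_pos: [0.5357, -0.0155, 0.0784]
eef_rot: [180.0, -0.0, -171.1]
contact_force: [-0.0, 0.3, -1.4]
gripper_width: 0.02
time_s: 16.08
tcp_pos: [0.5359, -0.0155, 0.0781]
eef_rot: [-180.0, 0.0, -171.1]
contact_force: [0.2, 0.4, -0.3]
gripper_width: 0.0204
```

```bash
python3 -m inch '0 0 0.0005 0 0 0 0.1;0 0 0 0 0 0 0.1'
python3 -m inch '0 0 0.0005 0 0 0 0.1;0 0 0 0 0 0 0.1'
```

```text
time_s: 16.25
tcp_pos: [0.5361, -0.0155, 0.078]
eef_rot: [-180.0, 0.0, -171.1]
contact_force: [-2.1, -0.3, 5.5]
gripper_width: 0.0203
time_s: 16.42
tcp_pos: [0.5364, -0.0155, 0.0779]
eef_rot: [-180.0, 0.1, -171.0]
contact_force: [-2.3, 0.2, 8.2]
gripper_width: 0.0203
```

```bash
python3 -m inch '0 0 -0.0004 0 0 0 0.1;0 0.0005 0 0 0 0.0096 0.1;0 0.0005 0 0 0 0.0096 0.1;0 0 0 0 0 0 0.1'
python3 -m inch '0 0.0005 0 0 0 0.0096 0.1;0 0.0005 0 0 0 0.0096 0.1;0 0 0 0 0 0 0.1'
```

```text
time_s: 16.75
tcp_pos: [0.536, -0.0149, 0.078]
eef_rot: [-180.0, 0.0, -172.2]
contact_force: [-1.0, -3.5, 5.8]
gripper_width: 0.0203
time_s: 17.0
tcp_pos: [0.5358, -0.0142, 0.0779]
eef_rot: [-179.9, 0.0, -173.3]
contact_force: [-0.2, -4.3, 5.6]
gripper_width: 0.0202
```

```bash
python3 -m inch '0 0.0005 0 0 0 0.0096 0.1;0 0.0005 0 0 0 0.0096 0.1;0 0 0 0 0 0 0.1'
python3 -m inch '0 0.0005 0 0 0 0.0096 0.1;0 0.0005 0 0 0 0.0096 0.1;0 0 0 0 0 0 0.1'
```

```text
time_s: 17.25
tcp_pos: [0.5357, -0.0137, 0.078]
eef_rot: [-179.9, 0.0, -174.4]
contact_force: [-0.1, -6.6, 5.1]
gripper_width: 0.02
time_s: 17.5
tcp_pos: [0.5355, -0.0129, 0.078]
eef_rot: [-179.9, 0.0, -175.5]
contact_force: [0.3, -8.5, 5.7]
gripper_width: 0.0201
```

```bash
python3 -m inch '0 0.0005 0 0 0 0.0096 0.1;0 0.0005 0 0 0 0.0096 0.1;0 0 0 0 0 0 0.1'
```

```text
time_s: 17.75
tcp_pos: [0.5354, -0.012, 0.0779]
eef_rot: [-179.9, 0.0, -176.6]
contact_force: [1.2, -8.9, 6.1]
gripper_width: 0.0203
```

```bash
python3 -m inch '0 0.0005 -0.0002 0 0 0.0096 0.1;0 0.0005 0 0 0 0.0096 0.1;0 0 0 0 0 0 0.1'
python3 -m inch '0 0.0005 0 0 0 0.0096 0.1;0 0.0005 0 0 0 0.0096 0.1;0 0 0 0 0 0 0.1'
```

```text
time_s: 18.0
tcp_pos: [0.5352, -0.0109, 0.078]
eef_rot: [-179.9, -0.0, -177.7]
contact_force: [0.7, -8.7, 5.0]
gripper_width: 0.0203
time_s: 18.25
tcp_pos: [0.5351, -0.0099, 0.078]
eef_rot: [-179.9, -0.0, -178.8]
contact_force: [1.3, -7.7, 4.6]
gripper_width: 0.0203
```

```bash
python3 -m inch '0 0.0005 0 0 0 0.0096 0.1;0 0.0005 0 0 0 0.0096 0.1;0 0 0 0 0 0 0.1'
python3 - <<'E'
from h import *
s=r.get_state();print(s["tcp_pos"],s["contact_force"],s["moment"])
im=r.capture("wrist");f=crop("wrist","w7",(186,130,326,255),im)
E
```

```text
time_s: 18.5
tcp_pos: [0.5351, -0.009, 0.078]
eef_rot: [-179.9, -0.0, -179.9]
contact_force: [0.4, -7.3, 4.9]
gripper_width: 0.0204
[ 0.53510318 -0.00896336  0.07797488] [ 0.37051307 -7.2940483   4.86027286] [-3.40667337 -0.32410739  0.00974877]
```

View pics/w7.png

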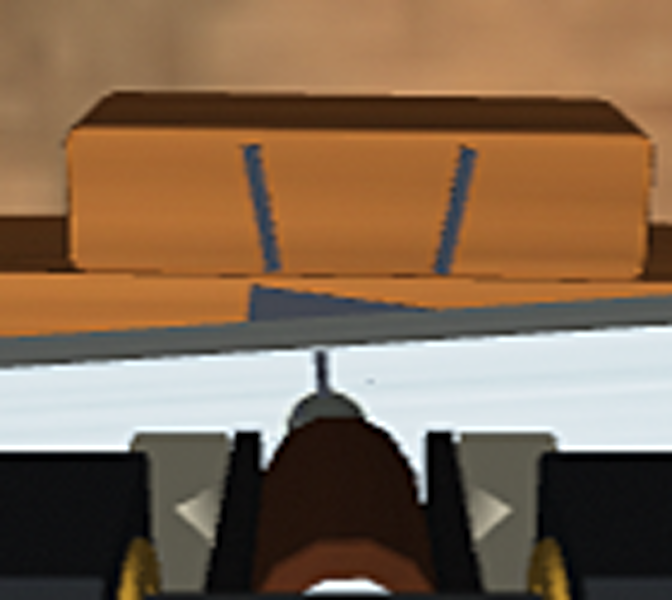

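```bash
python3 -m inch '0 0.0005 0 0 0 0.0096 0.1;0 0.0005 0 0 0 0.0096 0.1;0 0 0 0 0 0 0.1'
python3 -m inch '0 0.0005 0 0 0 0.0096 0.1;0 0.0005 0 0 0 0.0096 0.1;0 0 0 0 0 0 0.1'
```

```text
time_s: 18.8
tcp_pos: [0.5351, -0.008, 0.078]
eef_rot: [-179.9, -0.0, 179.0]
contact_force: [0.0, -7.5, 4.5]
gripper_width: 0.0201
time_s: 19.05
tcp_pos: [0.535, -0.007, 0.0779]
eef_rot: [-179.9, -0.0, 177.9]
contact_force: [0.3, -7.5, 4.2]
gripper_width: 0.0203
```

```bash
python3 -m inch '0 0.0005 0 0 0 0.0096 0.1;0 0.0005 0 0 0 0.0096 0.1;0 0 0 0 0 0 0.1'
python3 -m inch '0 0.0005 0 0 0 0.0096 0.1;0 0.0005 0 0 0 0.0096 0.1;0 0 0 0 0 0 0.1'
```

```text
time_s: 19.3
tcp_pos: [0.535, -0.006, 0.0779]
eef_rot: [-179.9, -0.0, 176.8]
contact_force: [0.6, -8.2, 4.4]
gripper_width: 0.0202
time_s: 19.55
tcp_pos: [0.5351, -0.005, 0.0779]
eef_rot: [-179.9, -0.0, 175.7]
contact_force: [1.0, -7.6, 4.7]
gripper_width: 0.0203
```

```bash
python3 -m inch '0 0.0005 0 0 0 0.0096 0.1;0 0.0005 0 0 0 0.0096 0.1;0 0 0 0 0 0 0.1'
python3 -m inch '0 0.0005 0 0 0 0.0096 0.1;0 0.0005 0 0 0 0.0096 0.1;0 0 0 0 0 0 0.1'
```

```text
time_s: 19.8
tcp_pos: [0.5351, -0.0038, 0.0778]
eef_rot: [-179.9, -0.0, 174.6]
contact_force: [0.4, -6.3, 3.3]
gripper_width: 0.0202
time_s: 20.05
tcp_pos: [0.5353, -0.0024, 0.0776]
eef_rot: [-179.9, -0.0, 173.5]
contact_force: [-0.1, -3.6, 1.3]
gripper_width: 0.0203
```

```bash
python3 -m inch '0 0.0005 0 0 0 0.0096 0.1;0 0.0005 0 0 0 0.0096 0.1;0 0 0 0 0 0 0.1'
python3 -m inch '0 0.0005 0 0 0 0.0096 0.1;0 0.0005 0 0 0 0.0096 0.1;0 0 0 0 0 0 0.1'
```

```text
time_s: 20.3
tcp_pos: [0.5355, -0.0007, 0.0775]
eef_rot: [-180.0, -0.0, 172.4]
contact_force: [1.8, -3.1, 0.8]
gripper_width: 0.0201
time_s: 20.55
tcp_pos: [0.5356, 0.0005, 0.0775]
eef_rot: [-180.0, -0.0, 171.3]
contact_force: [2.1, -4.5, 0.4]
gripper_width: 0.0196
```

```bash
python3 -m inch '0 0 0.0005 0 0 0 0.1;0 0 0 0 0 0 0.1'
python3 -m inch '0 0 0.0005 0 0 0 0.1;0 0 0 0 0 0 0.1'
```

```text
time_s: 20.72
tcp_pos: [0.5355, 0.0005, 0.077]
eef_rot: [-180.0, -0.0, 171.3]
contact_force: [0.8, -3.3, 0.9]
gripper_width: 0.0201
time_s: 20.88
tcp_pos: [0.5355, 0.0004, 0.0765]
eef_rot: [180.0, -0.0, 171.3]
contact_force: [0.2, -3.8, 1.0]
gripper_width: 0.0203
```

```bash
python3 -m inch '0 0 0.001 0 0 0 0.1;0 0 0.001 0 0 0 0.1;0 0 0 0 0 0 0.1'
python3 -m inch '0 0 0.001 0 0 0 0.1;0 0 0.001 0 0 0 0.1;0 0 0 0 0 0 0.1'
```

```text
time_s: 21.13
tcp_pos: [0.5355, 0.0004, 0.0743]
eef_rot: [-180.0, -0.0, 171.3]
contact_force: [0.6, -3.3, 0.4]
gripper_width: 0.0202
time_s: 21.38
tcp_pos: [0.5355, 0.0004, 0.0723]
eef_rot: [-180.0, -0.0, 171.3]
contact_force: [0.9, -3.8, 0.7]
gripper_width: 0.0201
```

```bash
python3 -m inch '0 -0.0004 0.0015 0 0 0 0.1;0 0 0.0015 0 0 0 0.1;0 0 0.0015 0 0 0 0.1;0 0 0 0 0 0 0.1'
python3 -m inch '0 0 0.0015 0 0 0 0.1;0 0 0.0015 0 0 0 0.1;0 0 0.0015 0 0 0 0.1;0 0 0 0 0 0 0.1'
```

```text
time_s: 21.72
tcp_pos: [0.5355, 0.0001, 0.0677]
eef_rot: [180.0, -0.0, 171.3]
contact_force: [-0.1, -2.7, -0.7]
gripper_width: 0.0205
time_s: 22.05
tcp_pos: [0.5355, 0.0, 0.0632]
eef_rot: [-180.0, -0.0, 171.3]
contact_force: [1.8, -2.0, -0.5]
gripper_width: 0.0202
```

```bash
python3 -m inch '0 0 0.001 0 0 0 0.1;0 0 0.001 0 0 0 0.1;0 0 0 0 0 0 0.1'
python3 -m inch '0 0 0.0005 0 0 0 0.1;0 0 0.0003 0 0 0 0.1;0 0 0 0 0 0 0.1'
```

```text
time_s: 22.3
tcp_pos: [0.5355, 0.0, 0.0614]
eef_rot: [180.0, -0.0, 171.3]
contact_force: [1.1, -2.1, -0.4]
gripper_width: 0.0203
time_s: 22.55
tcp_pos: [0.5355, 0.0, 0.0608]
eef_rot: [180.0, 0.0, 171.3]
contact_force: [0.9, -2.2, -0.0]
gripper_width: 0.0202
```

```bash
python3 -m inch '0 0 0.0005 0 0 0 0.1;0 0 0 0 0 0 0.1'
python3 -m inch '0 0 0.0005 0 0 0 0.1;0 0 0 0 0 0 0.1'
```

```text
time_s: 22.72
tcp_pos: [0.5355, 0.0, 0.0602]
eef_rot: [-180.0, 0.0, 171.3]
contact_force: [0.1, -1.8, 0.4]
gripper_width: 0.0201
time_s: 22.88
tcp_pos: [0.5355, 0.0, 0.0597]
eef_rot: [-180.0, 0.0, 171.3]
contact_force: [1.2, -2.2, 0.1]
gripper_width: 0.0203
```

```bash
python3 -m inch '0 0 0.0004 0 0 0 0.1;0 0 0 0 0 0 0.1'
```

```text
time_s: 23.05
tcp_pos: [0.5356, -0.0, 0.0596]
eef_rot: [-180.0, 0.0, 171.3]
contact_force: [-0.2, -1.9, 3.0]
gripper_width: 0.0201
```

```bash
python3 -m inch '0 0 0.0003 0 0 0 0.1;0 0 0 0 0 0 0.1'
python3 -m inch '0 0 0 0 0 0 0.7;0 0 0 0 0 0 0.7;0 0 0 0 0 0 0.7;0 0 0 0 0 0 0.7;0 0 0 0 0 0 0.7;0 0 -0.02 0 0 0 0.7;0 0 -0.03 0 0 0 0.7;0 0 -0.04 0 0 0 0.7;0 0 -0.04 0 0 0 0.7;0 0 0 0 0 0 0.7'
python3 - <<'E'
from h import *
s=r.get_state();print(s["tcp_pos"],s["contact_force"],s["time_s"])
im=r.capture("wrist");f=crop("wrist","w8",(120,100,400,300),im)
im=r.capture("scene");f=crop("scene","s8",(150,130,310,250),im)
E
```

```text
time_s: 23.22
tcp_pos: [0.5356, -0.0, 0.0594]
eef_rot: [-180.0, 0.0, 171.3]
contact_force: [-1.8, -2.3, 5.4]
gripper_width: 0.0203
time_s: 24.05
tcp_pos: [0.5396, 0.0006, 0.1972]
eef_rot: [179.8, 0.7, 171.4]
contact_force: [3.0, 0.1, 0.2]
gripper_width: 0.0613
[0.53962596 0.00058534 0.19723266] [2.97229619 0.09199269 0.23761705] 24.05
```

View pics/w8.png

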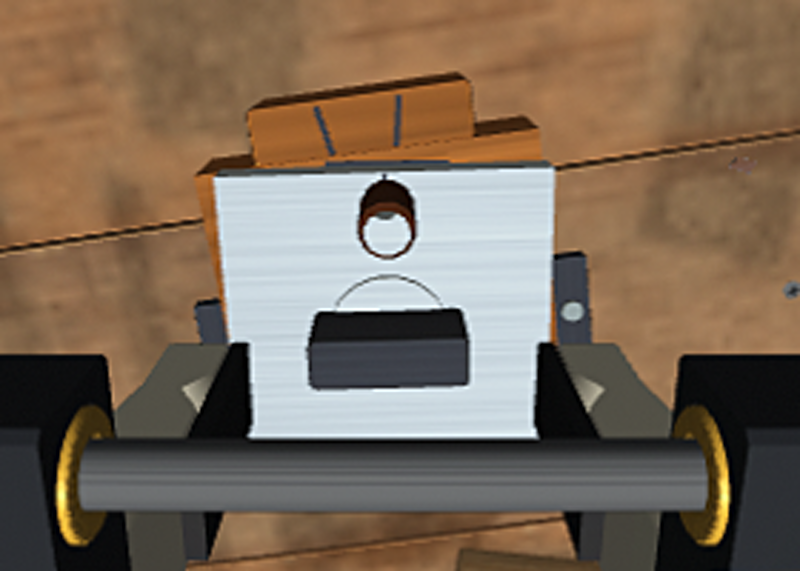

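View pics/s8.png

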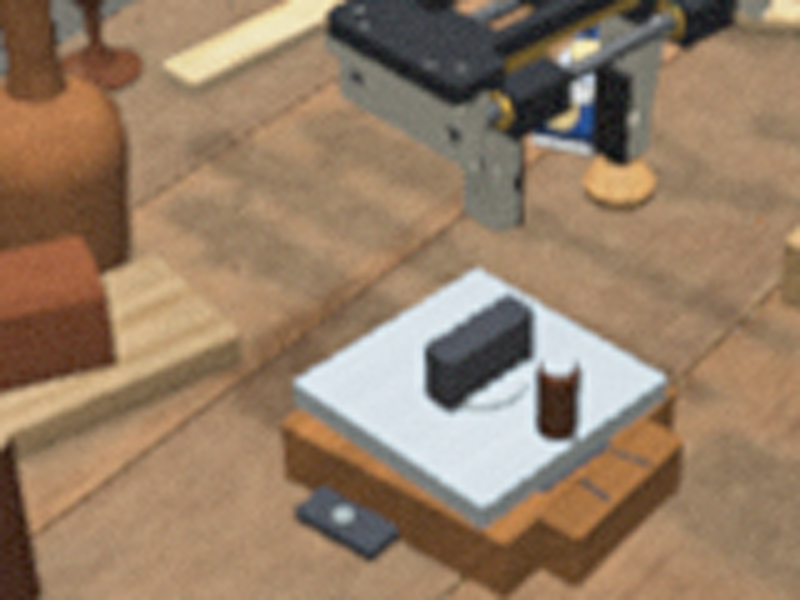

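```bash
python3 -m inch '0 0 0 0 0 0 0.7;0 0 0 0 0 0 0.7;0 0 0 0 0 0 0.7'; python3 -c "
from plant import r
print(r.close_job())"
```

```text
time_s: 24.4
tcp_pos: [0.5348, -0.0002, 0.1877]
eef_rot: [-179.9, -0.1, 171.3]
contact_force: [0.2, 0.3, 0.1]
gripper_width: 0.0613
the job is handed in; nothing more can be done
None
```

The press is locked: the pin is fully home through the plate and into the hidden bore. I handed the job in at about 24.4 s with the gripper open and clear.

- **Turning the plate:** I screwed it down by the crossbar until its hole stood on the first line. From the wrist camera it was there to within about half a degree.
- **Finding the bore:** With the tip in the hole and resting on the base (first contact about 8 N, then about 4–6 N), I worked pin and plate clockwise along the arc. About 12–13 mm on, the downward force fell from about 4.5 N to under 1 N and the pin went down freely.
- **Seating the pin:** It went down with no resistance until the shoulder met the plate at the expected height, and the final push was about 5 N. I then let go and backed off.

**Last pictures:** the pin stands upright with its shoulder on the plate, and the plate's hole lies between the two lines. The wooden knob was seen where it started. I did not check the sanding block or the offcut in a final picture, but the arm never went near them.

**Disagreements:** the camera and touch estimates of the screw axis differed by about 2 mm. I settled the hole's position with a close view before inserting the pin. The scene camera put the pin and hole up to about 2 mm differently from the wrist view, and I went with the wrist view.

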